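# Close up the block digester and start it

## Task

Close up the digester with your fingertips: push its drip tray fully home and push its hood lid fully down, in either order, without slamming them. Only when both are shut, press the large round button on the black controller box all the way in and let go; nothing is to be pulled open or lifted, the small button is not to be pressed, and the loose tubes, cap and glassware stay where they are.

Things in the scene. Friction and masses are not known exactly. Their poses are not given: they have to be found in the camera images.
- digester: fixed black box, 220 (x) x 260 (y) x 110 mm tall, short white tubes standing 34 mm proud of its top under the hood. Origin: centre of its underside on the bench; its x axis points from the front (tray side, towards the robot) to the back, y to its left, z up. It does not move.
- tray (a joint): drip tray sliding in the front of the digester, m: 0 = fully home, positive = pulled out along the digester's -x, at most 0.1 (starts part open). Sliding friction about 1.5 N; it stays where it is left.
- tray_lip (a point): middle of the front edge of the steel tray's pull lip, a straight bar 206 mm wide (digester y), 15 mm tall (this point half-way up, 79.5 mm above the bench), sticking 20 mm out from the tray's front panel. With the tray home this edge is 30 mm in front of the housing's front face (and 50 mm in front of the closed hood's front face). Axes as the digester's.
- lid (a joint): grey hood lid of the digester, hinged along its left (+y) side on an axis parallel to digester x, rad: 0 = shut, positive = swung up about the left side, at most 1.45 (starts part open). Stiff hinge (about 0.55 N m): it stays where it is left and must be pushed all the way down.
- lid_hinge (a point): middle of the lid's hinge axis, 113 mm above the bench, axes as the digester's (fixed). The hood is a shallow box 180 mm (x) by 205 mm (from the hinge to its free edge) by 48 mm deep, open underneath; shut, it lies from the hinge towards digester -y with its flat outer face 48 mm above the hinge axis.
- lid_face (a point): point on the hood's flat outer (upper) face, mid-way along x, 170 mm from the hinge (35 mm in from the free edge). Moves with the lid; its z axis points out of that face, its y axis from the free edge to the hinge.
- controller: fixed black controller box 140 (x) x 110 (y) x 50 mm tall, on the bench to the left or the right of the digester, two grey round buttons on its top. Origin: centre of its underside.
- big_button (a joint): travel of the large button, m: 0 = out, 0.006 = fully down (4 N spring; it springs back). A press counts from 0.004.
- big_button_top (a point): centre of the top of the large round button (26 mm across), at the controller's +x end; pressed downwards.
- small_button (a joint): travel of the small button, m: 0 = out, 0.005 = fully down. Not to be pressed.
- small_button_top (a point): centre of the top of the small round button (14 mm across), 54 mm from the large one towards the controller's -x end.
- rack: fixed white block 130 (x) x 90 (y) x 50 mm with six holes, on the other side of the digester; tubes in it reach 100 mm above the bench. Origin: centre of its underside
- rack_tube1: white ribbed plastic digestion tube, 32 mm across, 90 mm tall, upright in the rack; loose, not part of the job, leave it where it is. Origin: centre of its underside
- rack_tube2: white ribbed plastic digestion tube, 32 mm across, 90 mm tall, upright in the rack; loose, not part of the job, leave it where it is. Origin: centre of its underside
- bench_tube: white ribbed plastic digestion tube, 32 mm across, 90 mm tall, upright on the bench beside the right end of the tray; loose, not part of the job, leave it where it is. Origin: centre of its underside
- tube_cap: white round cap 36 mm across, 16 mm tall, on the bench beside the left end of the tray; loose, not part of the job, leave it where it is. Origin: centre of its underside
- beaker: open glass beaker 72 mm across, 90 mm tall; loose, not part of the job, leave it where it is. Origin: centre of its underside
- reagent_bottle: amber bottle 70 mm across, 160 mm tall; loose, not part of the job, leave it where it is. Origin: centre of its underside
Not all that is in view belongs to the job. What is shaped like the bench_tube but blue or red is not meant. Leave any yellow look-alike of the reagent_bottle alone.

How it is judged (in metres and radians):
On the way, in this order (a step that is already met when the one before it is completed fails the run):
1. the tray is home and the lid is shut (value of joint tray below 0.004 m and value of joint lid below 0.04 rad), for 0.1 s.
2. the large button is pressed in (value of joint big_button above 0.004 m), for 0.05 s.
At the end, for the whole second after the job is handed in: The tray is within 4 mm of home, the lid within 0.04 rad of shut, both buttons are out again, and every loose bystander is upright within 30 mm of where it started (all of step 1 and value of joint each of big_button, small_button below 0.002 m and distance of each of rack_tube1, rack_tube2, bench_tube, tube_cap, beaker, reagent_bottle from where it was at the start of the episode below 0.03 m and angle between each of rack_tube1, rack_tube2, bench_tube, tube_cap, beaker, reagent_bottle's own z axis and vertical below 0.2 rad); the robot touches nothing.
It fails at once if the large button is pressed while the tray (6 mm) or the lid (0.06 rad) is still open (value of joint big_button above 0.004 m and (value of joint tray above 0.006 m or value of joint lid above 0.06 rad)).
It fails at once if the small button is pressed (value of joint small_button above 0.003 m).
It fails at once if the tray is pulled out (beyond 85 mm) or the lid is lifted up (beyond 1.35 rad) instead of pushed shut (value of joint tray above 0.085 m or value of joint lid above 1.35 rad).
It fails at once if the lid (faster than 3 rad/s) or the tray (faster than 0.6 m/s) is slammed (velocity of joint lid below -3 rad/s or velocity of joint tray below -0.6 m/s).
It fails at once if a bystander is shoved, lifted or carried (more than 40 mm) or knocked over (distance of any of rack_tube1, rack_tube2, bench_tube, tube_cap, beaker, reagent_bottle from where it was at the start of the episode above 0.04 m or angle between any of rack_tube1, rack_tube2, bench_tube, tube_cap, beaker, reagent_bottle's own z axis and vertical above 0.5 rad).
It also fails if it takes over 64 s, if anything falls off the work surface, if the arm or the gripper's body presses on something with over 40 N, if the wrist force passes 120 N, or if a joint passes its speed limit or range.

## Robot

A 6-joint arm with a two-finger parallel gripper is mounted at the origin on the work surface. World frame = base frame: x ahead of the robot, y to its left, z up, the work surface at z = 0. Lengths are in m, angles in degrees, forces in N, time in s.
With the tool pointing down it reaches from about 0.35 to 0.875 m from the base axis. Payload 4.2 kg.
Tool frame: the origin (TCP) lies midway between the tips of the shut fingers; the grasp point (between the pads) lies 19 mm behind it; y points along the fingers, z is the direction in which the jaws open and shut, and the axes are right-handed (so a half turn about y gives the same grasp; the last joint's range is limited). The gripper opens to 87 mm and grips with 3 to 60 N. Pads are 19 mm wide; open, the fingers measure 117 mm over their backs; the gripper's body (75 mm by 190 mm) begins 51 mm behind the grasp point.
Start: joints at [78.243, 22.042, 0.453, 0, -68.411, -14.817], TCP at [0.28, 0.559, 0.223] pointing down, gripper open.
Joint ranges: [-179.83, 179.83], [-69.29, 118.12], [-61.27, 80.66], [-181.25, 117.63], [-171.15, -9.14], [-177.46, 177.46]. Speed limits (degrees/s): [159.86, 159.86, 180, 180, 180, 180].

## Interface

Orientations are given as [roll, pitch, yaw] about the fixed x, y, z axes, in that order (R = Rz(yaw) Ry(pitch) Rx(roll)).
In Python, from workcell import env gives the robot as it stands. The module is installed in compiled form; this text tells all that it offers. Calls block until the motion is done:
- env.goto(position, orientation): joint-space move of the TCP to a pose.
- env.move_straight(position, rotation=None, rate=0.15, force_limit=None): straight line of the TCP; rotation=None keeps the orientation; rate is the mean speed in m/s. With force_limit (N) it stops when the force on the tool has changed by that much, and returns True; else False.
- env.set_joints(angles): joint-space move.
- env.gripper_to(opening, grasp_force=None): opening from 0.0 (shut) to 1.0 (fully open); grasp_force is the grip in N (None keeps the last); returns when the fingers have stopped.
- env.dwell(seconds).
- env.inverse_kinematics(position, orientation): joint angles nearest the present ones, or None.
- env.read_state(): the state.
- env.grab_frame(name): name is "side" or "top" or "wrist"; returns a dict with "image" (384x512x3 uint8, blue, green, red), "fx", "fy", "cx", "cy" (pixels), "position" and "orientation" of the camera in the world. Camera axes: x right, y up, looking along -z (the intrinsics and any distortion apply to the point x, -y, -z); pixel columns grow to the right and rows downward; lengths in m; the calibration is good to about 2 mm. The wrist camera is an equidistant fisheye: a pixel r from the principal point sees the ray r / f radians off the axis. A picture is of the moment at which its call begins. There is no depth.
A pose or a line that the arm cannot do raises env.Unreachable and nothing moves.
- env.close_job(): hands the job in, once; it reports no verdict.
Trained networks look in a picture, given as the dict that the camera call returned (one of the last four; its "shot" number tells which), for a name from the list of things; names that differ only in an ending like _2 or _b are one class to them, and where a whole thing is asked for, a point or a joint stands for the part that bears it (a point fixed in the world has none). Each returns a list of dicts, best first, with "score" (0 to 1); they miss things now and then, are a little off and sometimes report something else, mostly with a low value. They report only what shows in the picture. A call takes as long as a camera call. They do not tell look-alikes from the thing itself.
- env.search_frame(picture, thing): "xyz" ([x, y, z] in m, in world coordinates, good to about 4 mm: the middle of the surface that is visible of it).
- env.trace(picture, thing): "mask" (384x512 bool, what is visible of it).
The state is a dict: "clock": time; "joint_positions": joint angles; "qvel": joint speeds; "joint_torque": joint torques, N m; "position": TCP position; "tool_rot": TCP orientation; "force": force on the tool from outside, world axes, zero at the start; "wrist_torque": the same for the moment, N m; "opening": opening from 0.0 (shut) to 1.0 (fully open).
Only numpy, scipy, OpenCV 4.12 (cv2) and the standard library are available. Lean on these libraries where they do the work, as an engineer would, in place of code of your own. Each camera call takes 0.05 s, during which the arm holds its last target.

## Working session

There is one attempt and no reset: what is moved stays moved. The work goes in short steps, each a Python script; the robot and the scene stay as the last script left them, time stands still between calls to the robot, and variables do not carry over. Pictures are saved under pics/ and viewed, and the job is handed in when it is done.

```bash
mkdir -p pics
python3 - <<'E'
from workcell import env
import cv2
s=env.read_state(); print(s['clock'],s['position'],s['tool_rot'],s['opening'])
for n in ["side","top","wrist"]:
    f=env.grab_frame(n); cv2.imwrite(f"pics/{n}0.png",f["image"])
    print(n,f["fx"],f["cx"],f["cy"],f["position"],f["orientation"])
    if n!="wrist":
        for t in ["digester","tray_lip","lid_face","controller","big_button_top","small_button_top","rack","bench_tube","tube_cap","beaker","reagent_bottle"]:
            r=env.search_frame(f,t); print(t,[(([round(float(v),3) for v in d["xyz"]]),round(d["score"],2)) for d in r[:3]])
print(env.read_state()['clock'])
E
```

```text
0.0 [0.27932825 0.55843912 0.22145095] [-8.98740957e+01  5.21030518e-03  1.53411073e+02] 0.9928870053160328
side 455.07893875038735 257.96399706054547 195.25737018798887 [-0.07283624 -0.7819604   0.98770435] [ 49.79799378   0.67534519 -40.22909311]
digester [([0.597, -0.036, 0.112], 0.76)]
tray_lip [([0.513, -0.006, 0.049], 0.61)]
lid_face [([0.603, -0.024, 0.257], 0.85), ([0.514, -0.006, 0.051], 0.25)]
controller [([0.432, 0.367, 0.051], 0.6), ([0.513, -0.008, 0.052], 0.51)]
big_button_top [([0.604, -0.025, 0.257], 0.7), ([0.64, -0.316, 0.087], 0.36)]
small_button_top []
rack [([0.418, -0.374, 0.044], 0.83), ([0.6, -0.039, 0.111], 0.61), ([0.605, -0.023, 0.257], 0.33)]
bench_tube [([0.414, -0.196, 0.059], 0.89), ([0.47, -0.142, 0.065], 0.74), ([0.482, -0.206, 0.064], 0.54)]
tube_cap []
beaker [([0.661, 0.275, 0.064], 0.68)]
reagent_bottle [([0.671, -0.432, 0.096], 0.96), ([0.639, -0.313, 0.09], 0.77), ([0.457, -0.398, 0.086], 0.4)]
top 488.0937208158201 257.27326068108556 188.32490743211832 [ 0.33818276 -0.00234855  1.41267923] [  9.17067637  -0.40635193 -90.54294333]
digester [([0.622, -0.001, 0.145], 0.61)]
tray_lip []
lid_face [([0.657, 0.036, 0.236], 0.7), ([0.429, -0.367, 0.052], 0.66)]
controller [([0.447, 0.389, 0.048], 0.72)]
big_button_top [([0.482, 0.385, 0.071], 0.45)]
small_button_top [([0.464, -0.393, 0.102], 0.52)]
rack [([0.431, -0.368, 0.05], 0.82), ([0.651, -0.288, 0.114], 0.31)]
bench_tube [([0.472, -0.129, 0.09], 0.52), ([0.419, -0.183, 0.095], 0.46)]
tube_cap [([0.51, 0.146, 0.017], 0.41)]
beaker [([0.682, 0.293, 0.05], 0.86), ([0.656, 0.038, 0.236], 0.69)]
reagent_bottle [([0.65, -0.287, 0.111], 0.92), ([0.684, -0.409, 0.103], 0.9)]
wrist 297.3186396354542 253.09368100951093 193.5849044272694 [0.34070788 0.52792069 0.38366562] [-1.45067453e+01  8.43424143e-02 -1.16567899e+02]
1.25
```

View pics/side0.png

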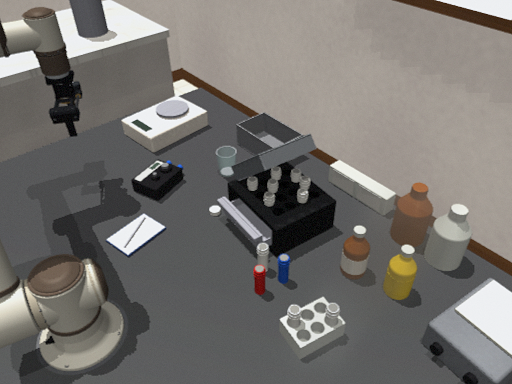

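View pics/top0.png

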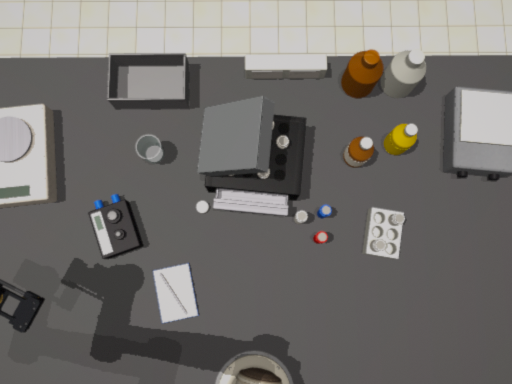

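View pics/wrist0.png

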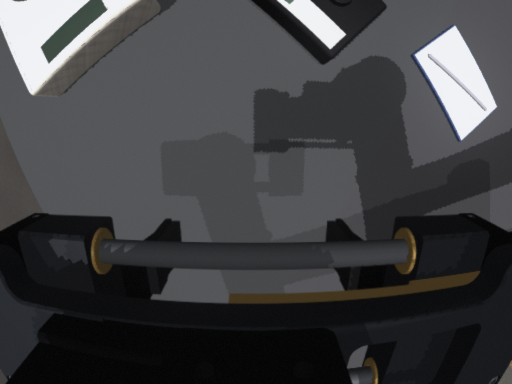

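Side: the digester is at about (280,200), with its lip at (243,220). Top: the hood is at (237,138), the lip bar at (251,203), the controller at (116,228), and the white bench tube at (301,216) with blue and red look-alikes beside it. I'll enlarge the digester and controller.

Run:
```python
import cv2,numpy as np
t=cv2.imread("pics/top0.png");s=cv2.imread("pics/side0.png")
a=cv2.resize(t[85:235,180:330],(600,600),interpolation=cv2.INTER_CUBIC)
cv2.imwrite("pics/c_top_dig.png",a)
cv2.imwrite("pics/c_top_ctl.png",cv2.resize(t[190:265,80:155],(600,600),interpolation=cv2.INTER_CUBIC))
cv2.imwrite("pics/c_side_dig.png",cv2.resize(s[120:270,200:350],(600,600),interpolation=cv2.INTER_CUBIC))
```

```text
(no output)
```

View pics/c_top_dig.png

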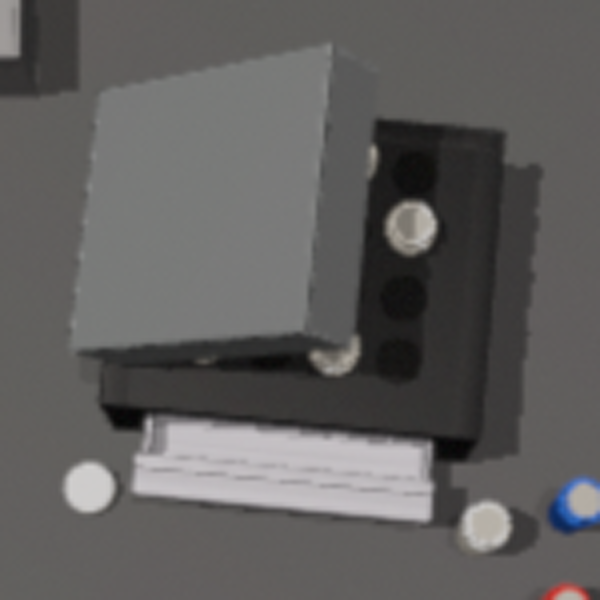

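View pics/c_top_ctl.png

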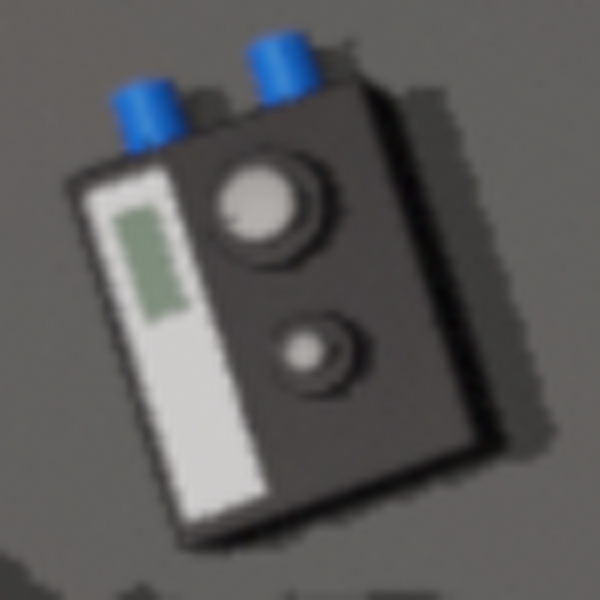

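View pics/c_side_dig.png

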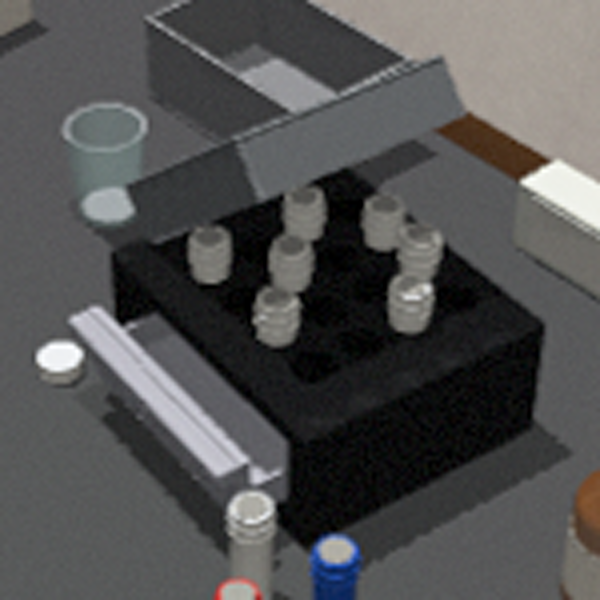

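```bash
cat > h.py <<'E'
import numpy as np
from scipy.spatial.transform import Rotation as R
CAM={"side":(455.0789,257.964,195.2574,[-0.07283624,-0.7819604,0.98770435],[49.79799378,0.67534519,-40.22909311]),
"top":(488.09372,257.27326,188.3249,[0.33818276,-0.00234855,1.41267923],[9.17067637,-0.40635193,-90.54294333])}
def proj(c,p):
    f,cx,cy,t,o=CAM[c]; q=R.from_euler('xyz',o,degrees=True).as_matrix().T@(np.asarray(p)-t)
    return np.array([cx+f*q[0]/-q[2], cy-f*q[1]/-q[2]])
def atz(c,u,v,z):
    f,cx,cy,t,o=CAM[c]; d=R.from_euler('xyz',o,degrees=True).as_matrix()@np.array([(u-cx)/f,-(v-cy)/f,-1]); t=np.array(t)
    return t+d*(z-t[2])/d[2]
E
python3 - <<'E'
from h import *
from scipy.optimize import least_squares
def W(p,l):
    c,s=np.cos(p[2]),np.sin(p[2]); return [p[0]+c*l[0]-s*l[1],p[1]+s*l[0]+c*l[1],l[2]]
def lid(p,x,d,h): # d from hinge to free edge, h above hinge
    a=p[4]; y=-d; return W(p,[x,p[5]+y*np.cos(a)+h*np.sin(a)*1, .113+d*np.sin(a)+h*np.cos(a)])
B=lambda x,y:(lambda p:W(p,[x,y,.11]))
obs=[("top",306.25,117.5,B(.11,-.13)),("top",298.75,194.5,B(-.11,-.13)),("top",205.75,186.25,B(-.11,.13)),
("side",276.25,230,B(-.11,-.13)),("side",335.75,201.25,B(.11,-.13)),("side",228.25,183.75,B(-.11,.13)),
("top",213.25,208,lambda p:W(p,[-.14-p[3],.103,.072])),("top",287.5,215,lambda p:W(p,[-.14-p[3],-.103,.072])),
("side",217.5,199.5,lambda p:W(p,[-.14-p[3],.103,.087])),("side",255,238,lambda p:W(p,[-.14-p[3],-.103,.087])),
("top",263.25,96.25,lambda p:lid(p,.09,.205,.048)),("top",255.75,168.75,lambda p:lid(p,-.09,.205,.048)),
("top",275,103.75,lambda p:lid(p,.09,.205,0)),("top",268.75,172,lambda p:lid(p,-.09,.205,0)),
("side",260,156.25,lambda p:lid(p,-.09,.205,.048)),("side",310,134.5,lambda p:lid(p,.09,.205,.048)),
("side",264.5,169.5,lambda p:lid(p,-.09,.205,0)),("side",316.25,147,lambda p:lid(p,.09,.205,0))]
f=lambda p:np.concatenate([proj(c,g(p))-[u,v] for c,u,v,g in obs])
r=least_squares(f,[.62,0,0,.05,.6,.1],loss='soft_l1',f_scale=1.)
print(r.x.round(4)); print(f(r.x).reshape(-1,2).round(1).tolist())
p=r.x; np.save("p.npy",p)
print("lip",W(p,[-.14-p[3],0,.0795]),"home",W(p,[-.14,0,.0795]),"face",lid(p,0,.17,.048),"shut",lid([*p[:4],0,p[5]],0,.17,.048))
for n,u,v,z in [("big",80+258/8,190+203/8,.06),("small",80+304/8,190+352/8,.06),("cap",202.5,206.5,.016),("tube",301.5,216,.09)]: print(n,atz("top",u,v,z))
# controller top corners
for u,v in [(70,185),(355,75),(490,445),(185,535)]: print(atz("top",80+u/8,190+v/8,.05))
E
```

```text
[ 0.6557 -0.0119 -0.1056  0.0254  0.7297  0.1135]
[[0.6, -1.9], [1.6, -0.7], [-1.2, -1.7], [0.4, 0.4], [1.5, -1.0], [-0.9, -1.9], [0.1, -0.6], [0.1, -0.4], [-0.7, -0.7], [-0.5, 0.8], [0.0, 0.3], [0.4, 0.6], [0.8, -1.1], [0.4, 1.5], [-3.2, -2.1], [-0.8, -1.4], [-0.9, 1.2], [-0.7, 1.8]]
lip [np.float64(0.4911861531601608), np.float64(0.00547842488274927), 0.0795] home [np.float64(0.5164342289025172), np.float64(0.002803412075314442), 0.0795] face [np.float64(0.6576307828878152), np.float64(0.006701326793705815), np.float64(0.2621033029896244)] shut [np.float64(0.6496995026229477), np.float64(-0.06815796520843424), np.float64(0.161)]
big [0.48374349 0.38936852 0.06      ]
small [0.43197833 0.37158289 0.06      ]
cap [0.51187631 0.14380218 0.016     ]
tube [ 0.47431863 -0.13340907  0.09      ]
[0.49171565 0.45812038 0.05      ]
[0.52971397 0.35994452 0.05      ]
[0.39993912 0.30890252 0.05      ]
[0.37003432 0.41304596 0.05      ]
```

Run:
```python
from h import *
from workcell import env
import cv2
p=np.load("p.npy")
def W(l):
    c,s=np.cos(p[2]),np.sin(p[2]); return np.array([p[0]+c*l[0]-s*l[1],p[1]+s*l[0]+c*l[1],l[2]])
def face(a,d=.17,h=.048): return W([0,p[5]-d*np.cos(a)+h*np.sin(a),.113+d*np.sin(a)+h*np.cos(a)])
yd=np.degrees(p[2])
best=None
for y in (yd-90,yd+90):
    q=env.inverse_kinematics(face(p[4])+[0,0,.07],[-90,0,y]); print(y,q)
    if q is not None and (best is None or abs(q[5])<abs(best[1][5])): best=(y,q)
y=best[0]
env.gripper_to(0.0)
env.goto((face(p[4])+[0,0,.07]).tolist(),[-90,0,y])
print(env.read_state()['clock'],env.read_state()['position'],env.read_state()['opening'])
hit=env.move_straight((face(p[4])+[0,0,-.01]).tolist(),rate=.05,force_limit=3)
s=env.read_state(); print(hit,s['clock'],s['position'],face(p[4]),s['force'])
f=env.grab_frame("side"); cv2.imwrite("pics/side1.png",cv2.resize(f["image"][60:270,150:430],(800,600)))
```

```text
-96.04787833797822 [ 14.64637095  22.73929543  16.88450328   0.         -84.14520785
 159.30575072]
83.95212166202178 [ 14.64637095  22.73929543  16.88450328   0.         -84.14520785
 -20.69424928]
5.1833 [0.65755716 0.00777362 0.33186575] 0.0046511241748554534
False 6.9333 [0.65774215 0.00669451 0.25232275] [0.65763078 0.00670133 0.2621033 ] [-0.57123607  0.28225012  2.57134913]
```

View pics/side1.png

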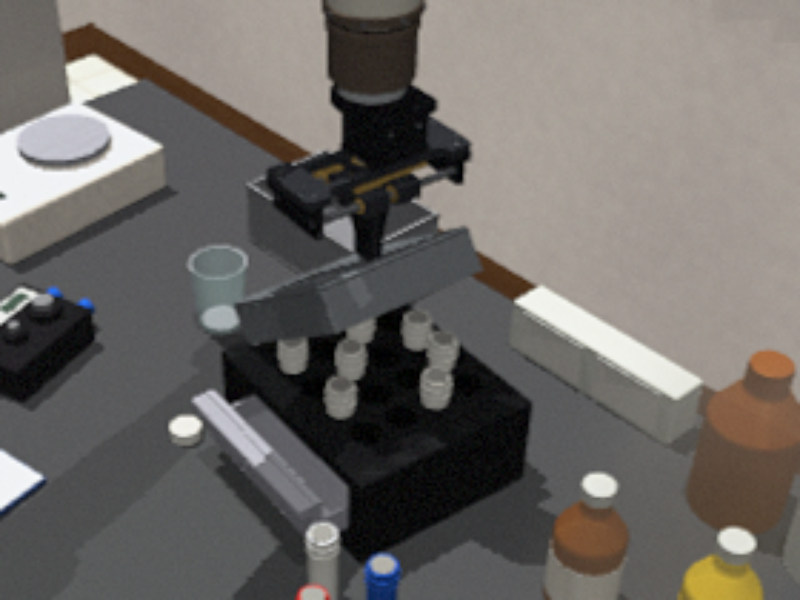

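The fingertip is on the hood and the lid has started to give. I'll follow the arc down.

```bash
cat >> h.py <<'E'
p=np.load("p.npy")
def W(l):
    c,s=np.cos(p[2]),np.sin(p[2]); return np.array([p[0]+c*l[0]-s*l[1],p[1]+s*l[0]+c*l[1],l[2]])
def face(a,d=.17,h=.048): return W([0,p[5]-d*np.cos(a)+h*np.sin(a),.113+d*np.sin(a)+h*np.cos(a)])
yd=np.degrees(p[2])
E
python3 - <<'E'
from h import *
from workcell import env
import cv2
for a in (.55,.4,.25,.1,0.03):
    hit=env.move_straight((face(a)+[0,0,-.004]).tolist(),rate=.08,force_limit=25)
    s=env.read_state(); print(a,hit,s['clock'],s['position'].round(4),s['force'].round(1))
    if hit: break
hit=env.move_straight((face(0)+[0,0,-.012]).tolist(),rate=.03,force_limit=15)
s=env.read_state(); print(hit,s['clock'],s['position'].round(4),s['force'].round(1))
f=env.grab_frame("side"); cv2.imwrite("pics/side2.png",cv2.resize(f["image"][60:270,150:430],(800,600)))
E
```

```text
0.55 False 7.4917 [ 0.6545 -0.0192  0.238 ] [-0.4 -0.9 -1.2]
0.4 False 7.975 [ 0.6527 -0.0368  0.2188] [-0.5 -0.  -0.3]
0.25 False 8.4583 [ 0.6511 -0.0516  0.1968] [ 0.2 -0.6 -0.4]
0.1 False 8.9417 [ 0.6498 -0.0629  0.1729] [-0.4  0.1 -0.5]
0.03 False 9.25 [ 0.6495 -0.0668  0.1615] [-0.1 -0.3 -0.5]
True 9.4917 [ 0.6495 -0.0668  0.1615] [-0.6 -0.2  3.1]
```

View pics/side2.png

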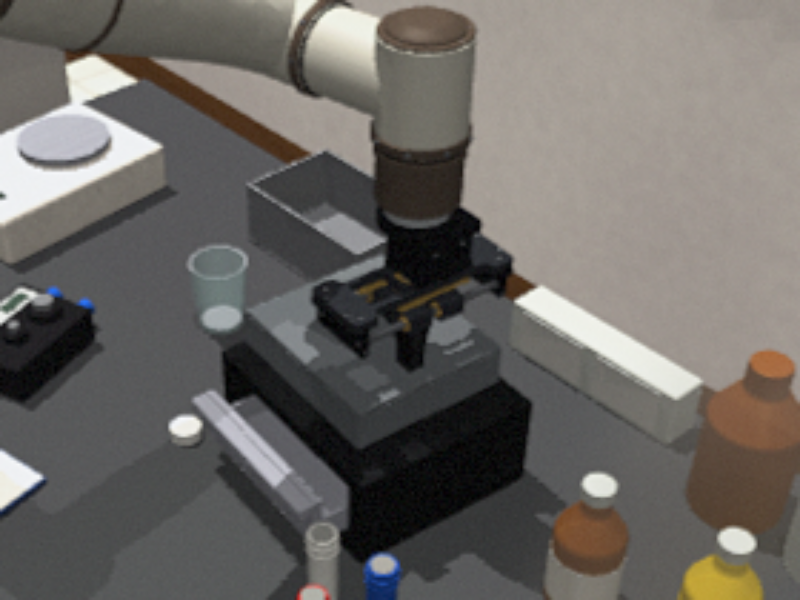

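Run:
```python
from h import *
from workcell import env
import cv2
hit=env.move_straight((face(0)+[0,0,-.012]).tolist(),rate=.02,force_limit=28)
s=env.read_state(); print(hit,s['clock'],s['position'].round(4),s['force'].round(1))
env.dwell(.1); s=env.read_state(); print(s['position'].round(4),s['force'].round(1))
env.move_straight((face(0)+[0,0,.08]).tolist(),rate=.2)
hov=W([-.14-p[3]-.06,0,.24])
print([env.inverse_kinematics(hov.tolist(),[-90,0,y]) for y in (yd,yd+180)])
f=env.grab_frame("side"); cv2.imwrite("pics/side3.png",cv2.resize(f["image"][120:270,200:350],(600,600),interpolation=cv2.INTER_CUBIC))
print(proj("side",face(0,.205)),env.read_state()['clock'])
```

```text
True 9.9167 [ 0.6496 -0.0668  0.1615] [-0.8  0.9  4.6]
[ 0.6496 -0.0668  0.1615] [-0.8  0.5  4.9]
[array([ 2.32931169e+01,  1.92226876e+00, -2.31466532e+01, -2.54444375e-14,
       -6.49310780e+01, -1.19340995e+02]), array([ 2.32931169e+01,  1.92226876e+00, -2.31466532e+01,  2.54444375e-14,
       -6.49310780e+01,  6.06590047e+01])]
[300.5282631  193.87007961] 10.6167
```

View pics/side3.png

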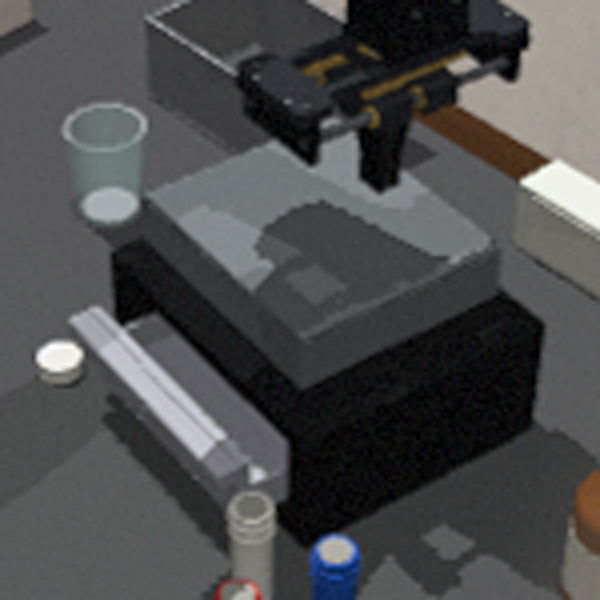

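The lid is shut: its free edge midpoint is at about (401,292) in the crop against a predicted (402,295), and the fingertip stopped firm at z 0.1615. Next is the tray.

Run:
```python
from h import *
from workcell import env
import cv2
O=[-90,0,yd+180]; x0=-.14-p[3]
env.goto(W([x0-.055,0,.22]).tolist(),O)
env.move_straight(W([x0-.055,0,.07]).tolist(),rate=.15)
s=env.read_state(); print(s['clock'],s['position'].round(4),s['force'].round(1))
hit=env.move_straight(W([-.14+.005,0,.07]).tolist(),rate=.06,force_limit=15)
s=env.read_state(); print(hit,s['clock'],s['position'].round(4),s['force'].round(1),"home edge",W([-.14,0,.07]))
hit=env.move_straight(W([-.14+.005,0,.07]).tolist(),rate=.02,force_limit=28)
s=env.read_state(); q=s['position']; print(hit,s['clock'],q.round(4),s['force'].round(1))
c,sn=np.cos(p[2]),np.sin(p[2]); d=q-W([0,0,0]); print("local x",c*d[0]+sn*d[1])
f=env.grab_frame("side"); cv2.imwrite("pics/side4.png",cv2.resize(f["image"][120:270,200:350],(600,600),interpolation=cv2.INTER_CUBIC))
```

```text
12.9583 [0.4372 0.0114 0.0705] [-0.   0.8  0.1]
True 14.0083 [0.502  0.0036 0.0688] [-0.6 -0.8 -0. ] home edge [0.51643423 0.00280341 0.07      ]
True 14.6167 [0.5015 0.0024 0.0676] [-0.   0.6 -0.3]
local x -0.154853712525224
```

View pics/side4.png

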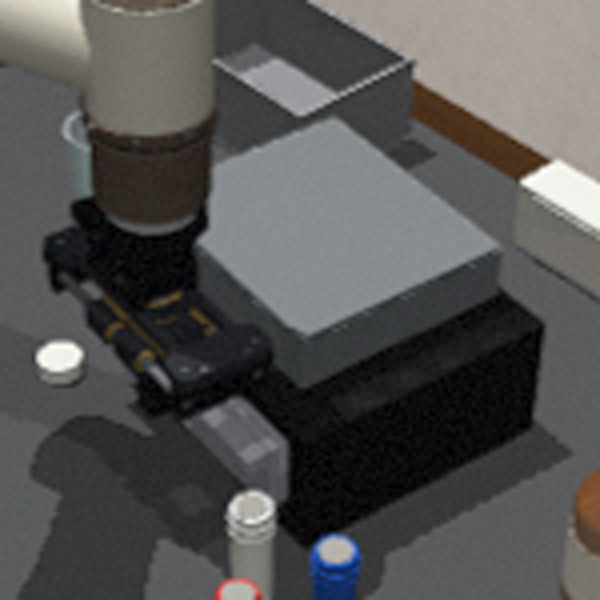

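Run:
```python
from h import *
from workcell import env
import cv2
env.move_straight(W([-.215,0,.0695]).tolist(),rate=.2)
env.move_straight(W([-.215,0,.25]).tolist(),rate=.25)
env.goto([.44,.25,.25],[-90,0,yd+180])
for n,c in (("side",(120,200)),("top",(85,180))):
    f=env.grab_frame(n); im=cv2.resize(f["image"][c[0]:c[0]+150,c[1]:c[1]+150],(600,600),interpolation=cv2.INTER_CUBIC)
    for q,col in ((0,(0,255,0)),(.01,(0,0,255))):
        for z in ((.087,) if n=="side" else (.072,)):
            a,b=[((proj(n,W([-.14-q,y,z]))-[c[1],c[0]]+.5)*4).astype(int).tolist() for y in (.103,-.103)]
            cv2.line(im,a,b,col,1)
    cv2.imwrite(f"pics/{n}5.png",im)
print(env.read_state()['clock'])
```

```text
17.0417
```

View pics/side5.png

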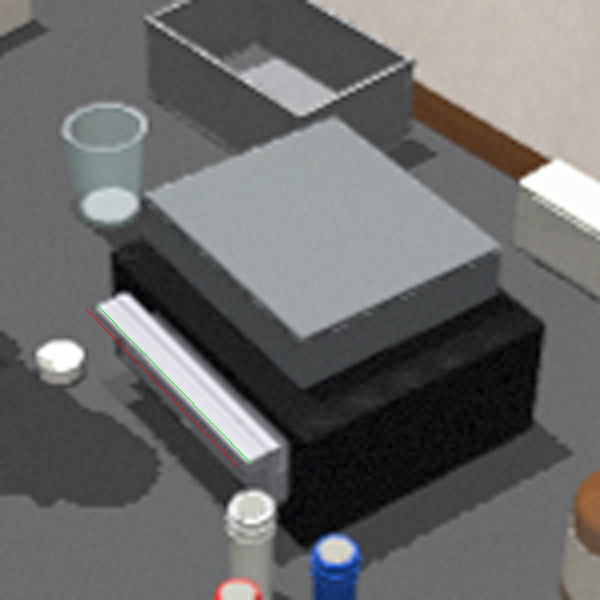

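View pics/top5.png

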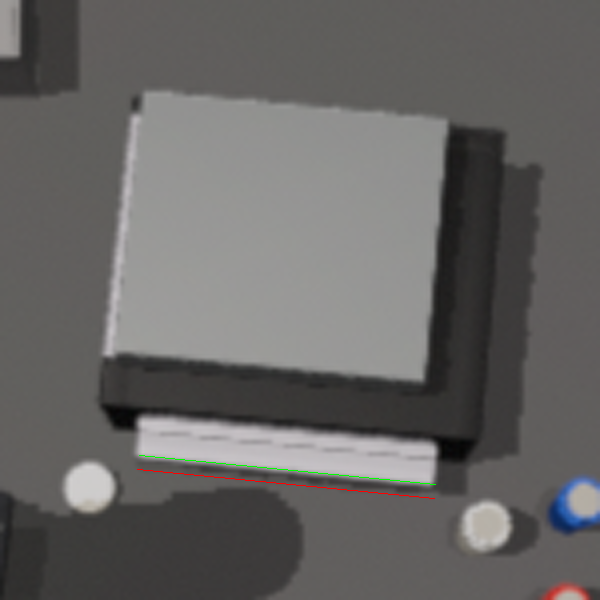

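Both match home (the lip edge lies on the green line at q=0), and the bystanders haven't moved. Two buttons are on the controller. The large one, crop (258,203) in c_top_ctl, is near the +x end by the blue sockets. The small one, crop (304,352), is 54.7 mm away, as described. I'll confirm in a fresh crop while triangulating.

Run:
```python
from h import *
from workcell import env
import cv2
env.goto([.60,.18,.28],[-90,0,19])
f=env.grab_frame("side"); s=f["image"]; cv2.imwrite("pics/side6.png",cv2.resize(s[145:205,120:200],(800,600),interpolation=cv2.INTER_CUBIC))
f2=env.grab_frame("top"); cv2.imwrite("pics/top6.png",cv2.resize(f2["image"][190:265,80:155],(600,600),interpolation=cv2.INTER_CUBIC))
for z in (.05,.06,.07): print(z,proj("side",atz("top",80+258/8,190+203/8,z)),proj("side",atz("top",80+304/8,190+352/8,z)))
print(env.read_state()['clock'])
```

```text
0.05 [164.61725226 168.5472449 ] [154.03506163 177.07868057]
0.06 [164.36909672 166.71378571] [153.80069429 175.18645384]
0.07 [164.11816159 164.85979   ] [153.56372206 173.27319584]
19.2167
```

View pics/side6.png

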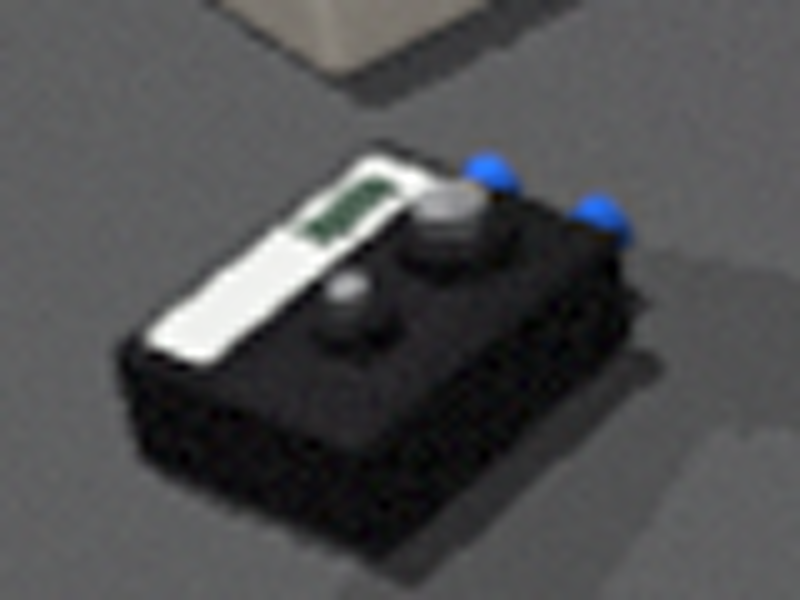

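View pics/top6.png

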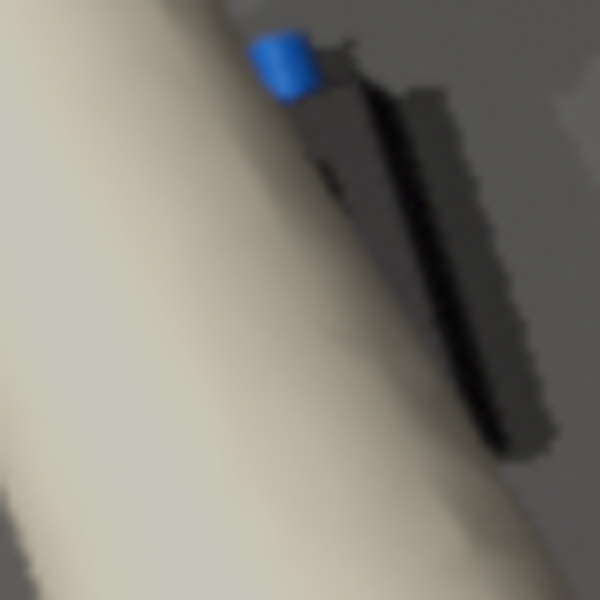

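In the side crop the large button's top is at (450,200), i.e. pixel (165,165). That gives a top height of about 0.07 m, and it is clearly the larger one, by the blue sockets. Pressing it now.

Run:
```python
from h import *
from workcell import env
import cv2
b=atz("top",80+258/8,190+203/8,.07); sm=atz("top",80+304/8,190+352/8,.07); print(b,sm)
y=np.degrees(np.arctan2(b[1]-sm[1],b[0]-sm[0])); 
u=(b-sm)/np.linalg.norm(b-sm); t=b+.002*u
c=[(abs(q[5]),o) for o in (y,y-180) for q in [env.inverse_kinematics([t[0],t[1],.14],[-90,0,o])] if q is not None]; o=min(c)[1]; print(c)
env.goto([t[0],t[1],.14],[-90,0,o])
hit=env.move_straight([t[0],t[1],.062],rate=.04,force_limit=2.5)
s=env.read_state(); print(hit,s['clock'],s['position'].round(4),s['force'].round(1))
for L in (15,20):
    hit=env.move_straight([t[0],t[1],.05],rate=.02,force_limit=L)
    s=env.read_state(); print(hit,s['clock'],s['position'].round(4),s['force'].round(1))
env.dwell(.15)
s=env.read_state(); print(s['position'].round(4),s['force'].round(1))
f=env.grab_frame("side"); cv2.imwrite("pics/side7.png",cv2.resize(f["image"][125:205,100:207],(800,600),interpolation=cv2.INTER_CUBIC))
```

```text
[0.4826674  0.38647266 0.07      ] [0.43128493 0.36881852 0.07      ]
[(np.float64(124.59104283214077), np.float64(18.96185487270993)), (np.float64(55.40895716785918), np.float64(-161.03814512729008))]
True 23.1583 [0.4845 0.387  0.0679] [0.7 0.4 3. ]
True 23.5333 [0.4845 0.387  0.0665] [-0.2 -0.9  3.9]
True 23.8917 [0.4846 0.387  0.0665] [-1.3 -1.1  4.9]
[0.4845 0.3871 0.0665] [-1.4 -1.   5.7]
```

View pics/side7.png

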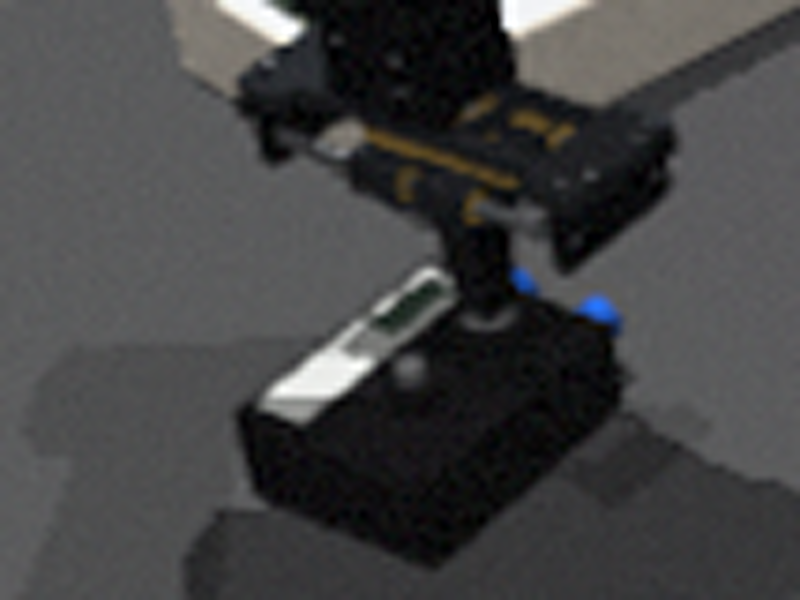

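The stop is firm at z=0.0665. I'll release in small steps to measure the button's travel from where contact ends.

Run:
```python
from workcell import env
import numpy as np
for z in (.0655,.068,.069,.070,.071,.072,.073,.074,.076,.08):
    env.move_straight([.4845,.387,z],rate=.05)
    env.dwell(.1)
    fs=[env.read_state() for _ in range(1)]; print(z,fs[0]['position'][2].round(4),fs[0]['force'].round(2))
print(env.read_state()['clock'])
```

```text
0.0655 0.0664 [-1.95 -0.65  6.88]
0.068 0.0679 [-0.23  0.52  2.96]
0.069 0.0689 [0.15 0.41 2.24]
0.07 0.0699 [-0.45  0.71  2.91]
0.071 0.071 [0.03 1.   1.34]
0.072 0.0719 [0.19 0.68 1.22]
0.073 0.0726 [-0.13  0.01  0.57]
0.074 0.074 [ 0.34 -0.98 -0.21]
0.076 0.0761 [-0.21  0.   -0.4 ]
0.08 0.0801 [-0.03 -0.07  0.6 ]
27.5917
```

Spring force runs from 0.0664 to about 0.0725 m, which is the full 6 mm. I'll back away and check everything once more.

Run:
```python
from workcell import env
from h import *
import cv2
env.move_straight([.4845,.387,.25],rate=.2)
env.goto([.28,.5,.28],[-90,0,153])
f=env.grab_frame("top"); im=f["image"].copy(); a=cv2.imread("pics/top0.png")
cv2.imwrite("pics/top8.png",np.hstack([im[80:270,70:420]]).repeat(2,0).repeat(2,1))
g=env.grab_frame("side"); im=g["image"]
cv2.imwrite("pics/side8.png",im[120:360,120:500].repeat(2,0).repeat(2,1))
print(env.read_state()['clock'],env.read_state()['force'])
```

```text
29.8083 [ 0.06936053  0.93753469 -0.51527145]
```

View pics/top8.png

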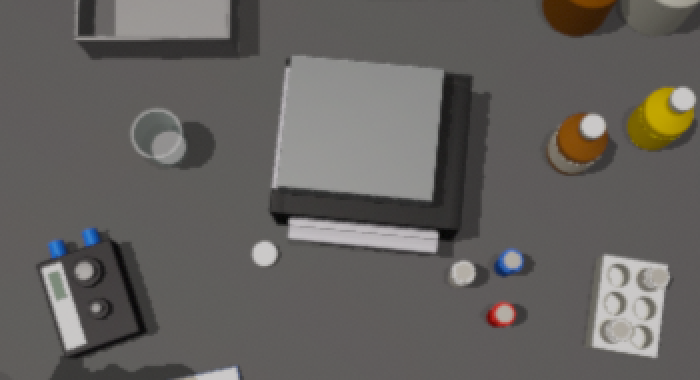

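View pics/side8.png

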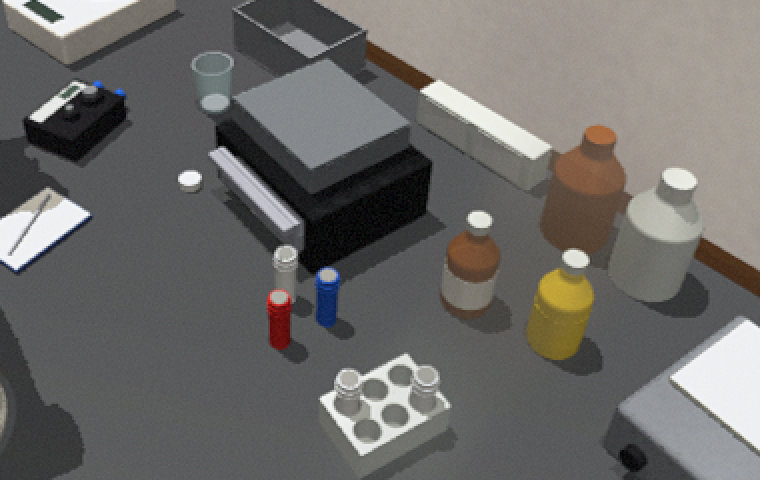

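In the top view the hood is flat at (360,128), the lip is home at (362,234) and both buttons are out at (85,270) and (99,308). The cap, tubes, beaker and bottle stand where they started, and the arm is clear. Handing in.

```bash
python3 -c "
from workcell import env
print(env.close_job())"
```

```text
the job is handed in; nothing more can be done
None
```

I shut the lid, pushed the tray home, pressed the large button and let it go. I handed the job in at about 30 s of the 64 s allowed; it gives no verdict.

- **Lid:** the fingertip pushed it down along its arc and stopped firm at z = 0.1615 m, against 0.161 m expected. Its free edge sat within about a pixel of the predicted shut position.
- **Tray:** it was pushed to a firm stop. The lip edge lay on the predicted home line in both cameras, good to about 1–2 mm.
- **Large button:** it went to a hard stop. While releasing, the spring force ran from 0.0664 to about 0.0725 m, which is the full 6 mm travel. The small button was not touched.
- **Final pictures:** both buttons look out again. By eye, all the loose items are upright where they started, and the arm is clear.

No check failed. One oddity: the force readings during the lid and tray pushes were often near zero or noisy after a stop. For those I relied on where the fingertip stopped and on the pictures instead.

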